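# Pack the painter's tray

### The job

Pack the white tray for the next painting session: stand the closed, lidded paint jar in the square pocket (set the glass down, do not drop it), put the full roll of tape over the post so that it lies flat on its foot, and rest the big wooden ball in the large ring and the small ball in the small ring so that they cannot roll. Leave the empty jar without a lid and the used-up thin tape roll where they are on the table.

Things in the scene. Friction and masses are not known exactly. Their poses are not given: they have to be found in the camera images.
- closed_jar: glass paint jar closed with a flat white lid; upright cylinder 56 mm diameter, 66 mm tall (lid: top 16 mm, same diameter), pale paper band; stands on the table; about 0.2 kg. Origin: centre of its underside, z up its axis. This jar is packed.
- open_jar: look-alike: empty green glass jar with no lid, hollow and open at the top, 56 mm diameter, 66 mm tall; stands on the table and stays there. Origin: centre of its underside.
- full_tape: full roll of blue masking tape lying flat: ring 60 mm outer, 36 mm inner diameter, 25 mm high, thick winding (12 mm) around a cardboard core; about 0.06 kg. Origin: centre of its underside (on the ring's axis), z up the axis. This roll is packed.
- spent_tape: look-alike: used-up roll, only 44 mm outer, 36 mm inner diameter, 25 mm high, a thin 4 mm ring, lying flat on the table; it stays there. Origin: centre of its underside.
- big_ball: plain wooden ball, 52 mm diameter, about 50 g, lying free on the table; it rolls if nudged. Origin: the ball's centre (26 mm above the table at the start); its orientation means nothing.
- small_ball: plain wooden ball, 40 mm diameter, about 24 g, lying free on the table; it rolls if nudged. Origin: the ball's centre (20 mm above the table at the start); its orientation means nothing.
- well: fixed square plywood pocket for the jar, one of four holders in a row, 125 mm apart centre to centre, in any order, along a fixed white tray (155 x 530 mm, walls 6 mm thick, rim 22 mm above the table). Pocket 90 x 90 mm outside, 80 x 80 mm inside, 22 mm high, floor 5 mm thick. Origin: centre of its underside, 6 mm above the table; y runs along the tray's row, x across it, z up.
- spindle: fixed wooden spindle for the tape roll, in the tray: round foot 52 mm diameter, 10 mm high, with an upright post 14 mm diameter whose top is 40 mm above the origin. The roll goes over the post and lies flat on the foot. Origin: centre of the foot's underside; the tray floor under it is 6 mm above the table; y along the tray's row, z up.
- big_cup: larger fixed wooden ring that cups the big ball, in the tray: 50 mm outer, 36 mm inner diameter, 10 mm high. The 52 mm ball resting in it has its centre about 29 mm above the origin. Origin: centre of the ring's underside; the tray floor under it is 6 mm above the table; y along the tray's row, z up.
- small_cup: smaller fixed wooden ring that cups the small ball, in the tray: 37 mm outer, 26 mm inner diameter, 10 mm high. The 40 mm ball resting in it has its centre about 25 mm above the origin. Origin: centre of the ring's underside; the tray floor under it is 6 mm above the table; y along the tray's row, z up.
There are look-alikes about, which are no part of the job. Leave any green look-alike of the small_ball alone.

How it is judged:
By the outcome, as a careful person would: the job done as asked, in the order asked, and still so for the second after the job is handed in, with the robot touching nothing.
It also fails if it takes over 96 s, if anything falls off the work surface, if the arm or the gripper's body presses on something with over 40 N, if the wrist force passes 120 N, or if a joint passes its speed limit or range.

### The arm

A 6-joint arm with a two-finger parallel gripper is mounted at the origin on the work surface. World frame = base frame: x ahead of the robot, y to its left, z up, the work surface at z = 0. Lengths are in m, angles in rad, forces in N, time in s.
With the tool pointing down it reaches from about 0.4 to 0.925 m from the base axis. Payload 3.4 kg.
Tool frame: the origin (TCP) lies between the finger pads; the fingertips stand env.tip_extent ahead of it and the grasp point (between the pads) lies 2 mm behind it (env.tip_extent is the distance from the TCP to the fingertips, in m); z points along the fingers, y is the line along which they close (so a half turn about z gives the same grasp; the last joint's range is limited). The gripper opens to 85 mm and grips with 20 to 120 N. Pads are 22 mm wide; open, the fingers measure 114 mm over their backs; the gripper's body (76 mm by 85 mm) begins 54 mm behind the grasp point. The pads swing forward as they close: fully open they stand 13 mm farther back than shut.
Start: joints at [1.067, 0.307, 1.506, -0, 1.328, -0.073], TCP at [0.24, 0.523, 0.248] pointing down, gripper open.
Joint ranges: [-3.12, 3.12], [-1.05, 2.28], [0.14, 2.33], [-1.42, 4.57], [0.1, 2.73], [-2.68, 2.68]. Speed limits (rad/s): [2.57, 2.57, 3.14, 3.14, 3.14, 3.14].

### API

Orientations are given as a unit quaternion [x, y, z, w].
In Python, from station import env gives the robot as it stands.
- The arm moves only by the tool jog_arm, never from a script. Its argument "deltas" is a list that holds one entry, the list of rows, each a list of 5 numbers: the finger opening in mm, from 0 to 85.4, then the shift along the tool's x, y, z in fractions of the full range, 1 being 0.8 m, then the turn about the tool's z in fractions of the full range, 1 being 4 rad. A call has exactly 5 rows; each row is the pose to reach, as a shift and turn from the pose commanded when the call began, along the tool's axes at that moment; what a row does not reach only later rows make up. A row lasts 1/10 s, in which the tool goes at most 50 mm and 8.59 degrees, less where a joint would pass 70% of its speed; a pose out of reach is approached as far as the arm can. Shift and turn numbers lie between -1 and 1, and a call with a number outside is refused. A call with a gripper value outside its range is refused whole. The fingers move at their own pace and stop on an object; "squeeze" is the grip in N (left out, the last holds). Time passes only in rows, so rows that repeat a pose let the fingers close, or fill a call up. It gives the time, the measured TCP pose, the force, the opening and the grip force at its end, in the units of the state.
- env.observe(): the state, without advancing time (a new reading comes with each control period).
- env.camera(name): name is "scene" or "top" or "wrist"; returns a dict with "img" (400x640x3 uint8, blue, green, red), "fx", "fy", "cx", "cy" (pixels), "R" (3x3) and "t" (3): a world point X has camera coordinates R X + t. Camera axes: x right, y down, z forward; pixel columns grow to the right and rows downward; lengths in m; the calibration is good to about 2 mm. A picture is of the moment at which its call begins. There is no depth.
- env.finish_job(): hands the job in; it is judged then, once.
Trained networks look in a picture, given as the dict that the camera call returned (one of the last four; its "shot" number tells which), for a name from the list of things; names that differ only in an ending like _2 or _b are one class to them, and where a whole thing is asked for, a point or a joint stands for the part that bears it (a point fixed in the world has none). Each returns a list of dicts, best first, with "conf" (0 to 1); they miss things now and then, are a little off and sometimes report something else, mostly with a low value. They report only what shows in the picture. A call takes as long as a camera call. They do not tell look-alikes from the thing itself.
- env.regions_of(label, picture): "pixels" (400x640 bool, what is visible of it) and "location" ([column, row] in pixels, amid what is visible of it).
The state is a dict: "time": time; "qpos": joint angles; "qvel": joint speeds; "joint_efforts": joint torques, N m; "tool_pos": TCP position; "tool_rot": TCP orientation; "contact_force": force on the tool from outside, world axes, zero at the start; "ft_torque": the same for the moment, N m; "width": opening from 0.0 (shut) to 1.0 (fully open); "finger_force": force on a finger pad.
Only numpy, scipy, OpenCV 4.12 (cv2) and the standard library are available. Lean on these libraries where they do the work, as an engineer would, in place of code of your own. Each camera call takes 0.05 s, during which the arm holds its last target. There are 200 camera calls.

## Working session

There is one attempt and no reset: what is moved stays moved. The work goes in short steps, Python scripts to look and compute and a tool call to move; the robot and the scene stay as the last step left them, time stands still between calls to the robot, and variables do not carry over. Pictures are saved under pics/ and viewed, at most 14 in all, crops included, and the job is handed in when it is done.

Besides the shell and the picture viewer there is one more tool, called after ">>>" as name([rows], argument=value, ...), one row to a line, values as JSON. jog_arm: Moves the arm, as the interface text tells. Its arguments: {"type":"object","properties":{"deltas":{"type":"array","items":{"type":"array","items":{"type":"array","items":{"type":"number"}}}},"squeeze":{"type":"number"}},"required":["deltas"]}

```bash
mkdir -p pics; ls; cat > h.py <<'E'
import numpy as np, cv2
from station import env
def ray(c,p):
    d=c["R"].T@np.array([(p[0]-c["cx"])/c["fx"],(p[1]-c["cy"])/c["fy"],1.]); o=-c["R"].T@c["t"]; return o,d/np.linalg.norm(d)
def atz(c,p,z):
    o,d=ray(c,p); return o+d*(z-o[2])/d[2]
def tri(r):
    A=sum(np.eye(3)-np.outer(d,d) for o,d in r); b=sum((np.eye(3)-np.outer(d,d))@o for o,d in r)
    return np.linalg.solve(A,b)
def proj(c,X):
    q=c["R"]@np.asarray(X)+c["t"]; return np.array([c["fx"]*q[0]/q[2]+c["cx"],c["fy"]*q[1]/q[2]+c["cy"]])
E
python3 - <<'E'
from h import *
np.set_printoptions(precision=3,suppress=True)
print(env.observe(),env.tip_extent)
cs={n:env.camera(n) for n in("scene","top")}
for n,c in cs.items():
    cv2.imwrite(f"pics/{n}0.png",c["img"]); print(n,c["fx"],-c["R"].T@c["t"],c["R"][2])
    for l in "closed_jar open_jar full_tape spent_tape big_ball small_ball well spindle big_cup small_cup".split():
        for r in env.regions_of(l,c):
            p=r["location"]; ys,xs=np.where(r["pixels"]); print(n,l,round(r["conf"],2),np.round(p),xs.min(),xs.max(),ys.min(),ys.max(),atz(c,p,.02))
E
```

```text
pics
{'time': 0.0, 'qpos': array([ 1.068,  0.308,  1.508,  0.   ,  1.328, -0.073]), 'qvel': array([-0.001, -0.   , -0.   ,  0.002, -0.001,  0.   ]), 'joint_efforts': array([  0.   , -45.756, -25.191,  -0.   ,   0.013,   0.   ]), 'tool_pos': array([0.239, 0.522, 0.247]), 'tool_rot': array([ 0.213,  0.977, -0.001, -0.   ]), 'contact_force': array([-0.762, -0.65 ,  0.324]), 'ft_torque': array([-0.008, -0.009,  0.009]), 'finger_force': 0.0, 'width': 0.9972950646652439} 0.017
scene 414.88172817091134 [ 1.18  -0.165  0.873] [-0.636  0.119 -0.762]
scene closed_jar 0.78 [255. 189.] 243 265 176 207 [ 0.406 -0.202  0.02 ]
scene open_jar 0.89 [438. 162.] 427 450 148 176 [0.378 0.333 0.02 ]
scene open_jar 0.43 [311. 262.] 290 336 239 280 [ 0.658 -0.086  0.02 ]
scene full_tape 0.89 [306. 198.] 294 317 186 206 [ 0.458 -0.07   0.02 ]
scene spent_tape 0.57 [396. 175.] 390 404 171 186 [0.412 0.196 0.02 ]
scene big_ball 0.58 [352. 188.] 344 361 179 196 [0.442 0.064 0.02 ]
scene small_ball 0.66 [199. 167.] 190 202 162 173 [ 0.298 -0.356  0.02 ]
scene small_ball 0.57 [192. 217.] 183 198 208 222 [ 0.477 
[... 753 characters left out ...]
387 0.334 0.02 ]
top full_tape 0.66 [327. 216.] 323 344 203 226 [ 0.442 -0.053  0.02 ]
top big_ball 0.85 [282. 213.] 271 290 203 223 [0.446 0.057 0.02 ]
top small_ball 0.75 [448. 279.] 444 460 271 288 [ 0.296 -0.355  0.02 ]
top small_ball 0.61 [439. 244.] 433 450 237 253 [ 0.38  -0.331  0.02 ]
top small_ball 0.47 [459. 208.] 448 464 201 215 [ 0.472 -0.379  0.02 ]
top well 0.69 [340. 132.] 321 360 115 154 [ 0.653 -0.082  0.02 ]
top spindle 0.52 [292. 135.] 280 300 127 147 [0.642 0.039 0.02 ]
top big_cup 0.49 [235. 139.] 231 250 131 150 [0.629 0.181 0.02 ]
top small_cup 0.72 [389. 224.] 377 401 214 237 [ 0.427 -0.208  0.02 ]
top small_cup 0.72 [343. 134.] 322 359 115 153 [ 0.648 -0.088  0.02 ]
```

```bash
python3 - <<'E'
import cv2
a=cv2.imread("pics/top0.png")[80:320,120:500]; cv2.imwrite("pics/t1.png",cv2.resize(a,(760,480),interpolation=3))
a=cv2.imread("pics/scene0.png")[130:300,170:470]; cv2.imwrite("pics/s1.png",cv2.resize(a,(780,442),interpolation=3))
E
```

```text
(no output)
```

View pics/t1.png

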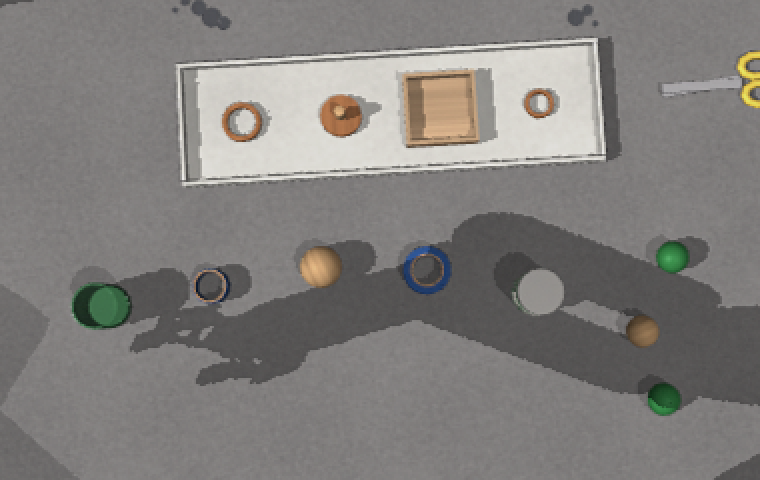

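View pics/s1.png

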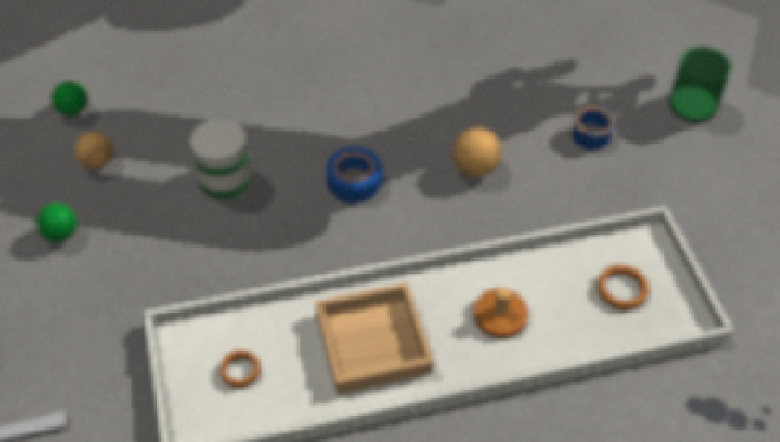

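The top view shows, in crop pixels: closed jar (540,292), full tape (427,270), big ball (320,267) and wooden small ball (642,331). The two green balls at (672,257) and (664,399) are look-alikes. In the tray from left to right are the big cup (242,122), spindle (341,115), well (440,108) and small cup (539,103).

I'll move to the middle and turn so that the tool axes line up with the world axes.

The rows are not in the units I measure in: shifts go in shares of 0.8 m and turns go in shares of 4 rad. I convert before sending: -200 mm is -0.25, -130 mm is -0.1625, 40 degrees is 0.1745.

>>> jog_arm([
  [[85,-0.05,-0.0325,0,0.0349],[85,-0.1,-0.065,0,0.0698],[85,-0.15,-0.0975,0,0.1047],[85,-0.2,-0.13,0,0.1396],[85,-0.25,-0.1625,0,0.1745]],
], squeeze=30)

```text
time: 1.6
tool_pos: [0.368, 0.3197, 0.2485]
tool_rot: [0.537, 0.844, 0.0, 0.0]
contact_force: [0.7, -0.0, 0.5]
width: 1.001
finger_force: 0.0
```

Converted, -230 mm is -0.2875, -188 mm is -0.235, 25 degrees is 0.1091.

>>> jog_arm([
  [[85,-0.0588,-0.0113,0,0.0349],[85,-0.1175,-0.0225,0,0.0698],[85,-0.1763,-0.0338,0,0.096],[85,-0.235,-0.045,0,0.1091],[85,-0.2875,-0.0563,0,0.1091]],
])

```text
time: 2.1
tool_pos: [0.4256, 0.092, 0.2486]
tool_rot: [0.705, 0.709, 0.0, 0.0]
contact_force: [0.4, 0.3, -0.0]
width: 0.999
finger_force: 0.0
```

```bash
python3 - <<'E'
from h import *
np.set_printoptions(precision=3,suppress=True)
s=env.observe();print(s["time"],s["tool_pos"],s["tool_rot"])
c=env.camera("wrist"); cv2.imwrite("pics/w0.png",c["img"]); print(c["fx"],-c["R"].T@c["t"],c["R"])
for p in [(0,0),(639,0),(0,399),(639,399)]: print(atz(c,p,0))
E
```

```text
2.1 [0.426 0.092 0.249] [0.705 0.709 0.    0.   ]
348.9216817503272 [0.426 0.166 0.375] [[ 1.     0.006  0.   ]
 [ 0.006 -0.957  0.289]
 [ 0.002 -0.289 -0.957]]
[0.118 0.254 0.   ]
[0.727 0.258 0.   ]
[-0.006 -0.225  0.   ]
[ 0.856 -0.22   0.   ]
```

View pics/w0.png

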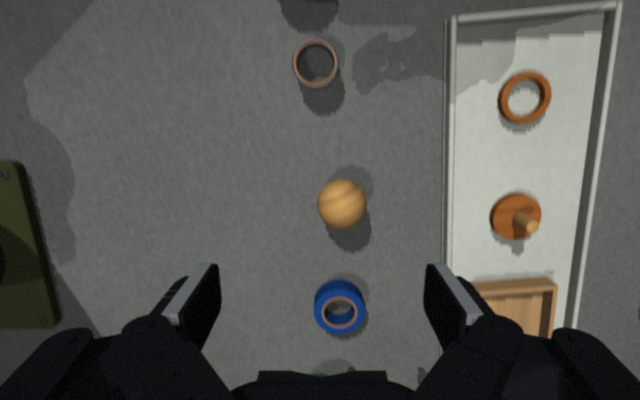

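The wrist view shows the big ball at (342,204), full tape at (340,307), spent tape at (315,63), big cup at (525,97) and spindle foot at (516,216). Next I take a second wrist view and fit the shapes across all views.

```bash
cat >> h.py <<'E'
from scipy.optimize import least_squares
a=np.linspace(0,2*np.pi,48,endpoint=False)
def circ(r,z): return np.c_[r*np.cos(a),r*np.sin(a),0*a+z]
def ball(r): return np.vstack([np.c_[r*np.sin(t)*np.cos(a),r*np.sin(t)*np.sin(a),0*a+r*np.cos(t)] for t in np.linspace(0,np.pi,25)])
sq=lambda h,z:np.array([[i*h,j*h,z] for i in(-1,1) for j in(-1,1)])
SH=dict(closed_jar=np.vstack([circ(.028,0),circ(.028,.066)]),full_tape=np.vstack([circ(.03,0),circ(.03,.025)]),
 big_ball=ball(.026),small_ball=ball(.02),big_cup=np.vstack([circ(.025,0),circ(.025,.01)]),small_cup=np.vstack([circ(.0185,0),circ(.0185,.01)]),
 spindle=np.vstack([circ(.026,0),circ(.026,.01),circ(.007,.04)]),well=np.vstack([sq(.045,0),sq(.045,.022)]))
def bbox(c,P):
    q=P@c["R"].T+c["t"]; u=c["fx"]*q[:,0]/q[:,2]+c["cx"]; v=c["fy"]*q[:,1]/q[:,2]+c["cy"]
    return np.array([u.min(),u.max(),v.min(),v.max()])
def fit(l,obs,x0):
    # obs: list of (cam, bbox, 4-weights)
    f=lambda x:np.concatenate([((bbox(c,SH[l]+x)-b)*w/c["fx"]*np.linalg.norm(c["R"]@x+c["t"])*1000) for c,b,w in obs])
    s=least_squares(f,x0,x_scale=.01,loss="soft_l1",f_scale=3.); return s.x,f(s.x)
def mb(r):
    ys,xs=np.where(r["pixels"]); return np.array([xs.min(),xs.max()+1,ys.min(),ys.max()+1.])-.0
E
python3 - <<'E'
from h import *; import pickle
c=env.camera("wrist"); O={}
for l in "full_tape big_ball spindle big_cup".split():
    for r in env.regions_of(l,c):
        b=mb(r); O.setdefault(l,[]).append((b,r["conf"])); print(l,round(r["conf"],2),b)
pickle.dump((c,O),open("v0.pkl","wb"))
E
```

```text
full_tape 0.59 [312. 363. 272. 326.]
big_ball 0.84 [315. 364. 171. 221.]
spindle 0.55 [488. 540. 184. 232.]
big_cup 0.79 [495. 552.  60. 114.]
```

Converted, -200 mm is -0.25, -180 mm is -0.225.

>>> jog_arm([
  [[85,-0.0563,0,0,0],[85,-0.1125,0,0,0],[85,-0.1688,0,0,0],[85,-0.225,0,0,0],[85,-0.25,0,0,0]],
])

```text
time: 2.9
tool_pos: [0.4271, -0.1073, 0.2485]
tool_rot: [0.704, 0.71, -0.0, 0.001]
contact_force: [0.2, -0.3, -0.4]
width: 0.998
finger_force: 0.0
```

```bash
python3 - <<'E'
from h import *; import pickle
print(env.observe()["tool_pos"])
c=env.camera("wrist"); cv2.imwrite("pics/w1.png",c["img"]);O={}
for l in "closed_jar full_tape small_ball well small_cup spindle".split():
    for r in env.regions_of(l,c):
        b=mb(r); O.setdefault(l,[]).append((b,r["conf"])); print(l,round(r["conf"],2),b)
pickle.dump((c,O),open("v1.pkl","wb"))
print(env.observe()["time"])
E
```

```text
[ 0.4270916  -0.10732318  0.24845559]
full_tape 0.67 [311. 371. 104. 164.]
small_ball 0.96 [264. 297. 340. 370.]
small_ball 0.63 [207. 231. 357. 385.]
small_ball 0.63 [342. 365. 363. 373.]
small_ball 0.63 [311. 370. 104. 165.]
well 0.82 [488. 598.  97. 195.]
small_cup 0.79 [508. 544. 240. 272.]
spindle 0.78 [518. 582.   0.  43.]
3.25
```

View pics/w1.png

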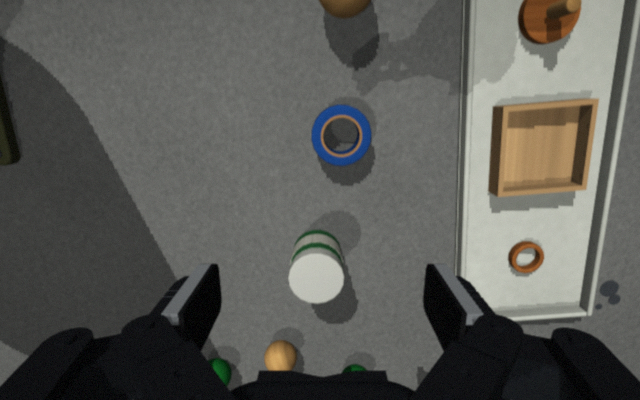

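The second view shows the tape at (341,135), jar lid at (317,276), well centre at (545,147), small cup at (526,257) and wooden small ball at (281,356). The masks match the picture.

```bash
python3 - <<'E'
from h import *; import pickle
np.set_printoptions(precision=3,suppress=True)
c0,O0=pickle.load(open("v0.pkl","rb"));c1,O1=pickle.load(open("v1.pkl","rb"))
t=env.camera("top");s=env.camera("scene"); pickle.dump((t,s),open("ts.pkl","wb"))
B=lambda *v:np.array(v,float); W=np.ones(4)
def tb(*v): return (t,B(v[0],v[1]+1,v[2],v[3]+1),W*.7)
def sb(*v): return (s,B(v[0],v[1]+1,v[2],v[3]+1),W*.7)
D=dict(
closed_jar=([(c1,B(289,344,230,303),W),tb(376,401,214,237),sb(243,265,176,207)],(.425,-.205,0)),
full_tape=([(c0,O0["full_tape"][0][0],W),(c1,O1["full_tape"][0][0],W),tb(323,344,203,226),sb(294,317,186,206)],(.45,-.06,0)),
big_ball=([(c0,O0["big_ball"][0][0],W),tb(271,290,203,223),sb(344,361,179,196)],(.446,.06,.026)),
small_ball=([(c1,O1["small_ball"][0][0],B(1,1,1,0)),tb(433,450,237,253),sb(199,212,181,194)],(.38,-.333,.02)),
well=([(c1,O1["well"][0][0],W),tb(321,360,115,154),sb(292,334,239,280)],(.65,-.08,.006)),
spindle=([(c0,O0["spindle"][0][0],W),(c1,O1["spindle"][0][0],B(1,1,0,1)),tb(280,300,127,147),sb(353,372,241,259)],(.64,.04,.006)),
big_cup=([(c0,O0["big_cup"][0][0],W),tb(231,250,131,150),sb(399,418,231,248)],(.63,.17,.006)),
small_cup=([(c1,O1["small_cup"][0][0],W),sb(254,269,264,278)],(.65,-.207,.006)))
for l,(o,x) in D.items():
    X,r=fit(l,o,np.array(x)); print(l,X,np.round(r,0))
E
```

```text
closed_jar [ 0.423 -0.206 -0.004] [-1.  0. -2. -0. -0.  0. -1. -2. -2. -1. -0. -1.]
full_tape [ 0.446 -0.068 -0.001] [-1.  0. -1.  1. -0.  0. -1.  2. -4.  0. -1.  0.  1. -3. -1.  2.]
big_ball [0.446 0.062 0.025] [-1.  0.  0.  0. -2. -1. -0. -0. -2. -0. -1.  1.]
small_ball [ 0.379 -0.338  0.019] [ 0. -0. -1.  0. -0. -2. -0. -1. -3. -1. -1. -0.]
well [ 0.649 -0.08   0.004] [-7.  2.  5. -3.  0. -5.  0. -3. -1. -1.  0. -1.]
spindle [0.639 0.045 0.004] [-1.  0. -1. -1. -1.  1. -0.  1. -1. -1. -0. -0. -3. -1. -2.  1.]
big_cup [0.626 0.17  0.006] [-0. -0.  1.  0. -2. -1. -1. -0. -1.  0. -1.  1.]
small_cup [ 0.661 -0.203  0.005] [-1.  1. -1.  1. -1. -0. -1.  1.]
```

Everything agrees: the four holders lie 125 mm apart and the fitted heights are within 4 mm of the text. Jar first.

Converted, 135 mm is 0.1688, 105 mm is 0.1313.

>>> jog_arm([
  [[85,-0.05,-0.0025,0.025,0],[85,-0.1,-0.005,0.05,0],[85,-0.1238,-0.0063,0.0813,0],[85,-0.1238,-0.0063,0.1313,0],[85,-0.1238,-0.0063,0.1688,0]],
])

```text
time: 3.85
tool_pos: [0.422, -0.2049, 0.1119]
tool_rot: [0.705, 0.709, 0.0, -0.0]
contact_force: [1.0, 0.7, 0.0]
width: 1.001
finger_force: 0.0
```

```bash
python3 - <<'E'
from h import *
c=env.camera("wrist"); s=env.observe(); print(s["tool_pos"]); cv2.imwrite("pics/w2.png",c["img"])
print(proj(c,[.423,-.206,.066]))
E
```

```text
[ 0.41921433 -0.20293295  0.10806701]
[322.95987929 245.55181842]
```

View pics/w2.png

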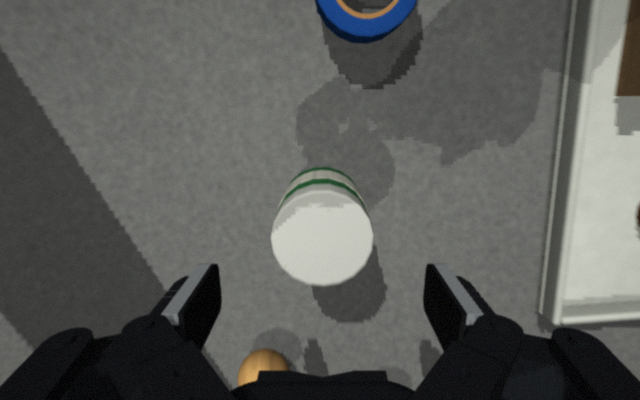

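The lid centre is at (322,236), between the fingers and within about 4 mm of where I expected it. Descend and close.

Converted, 73 mm is 0.0913, 62 mm is 0.0775.

>>> jog_arm([
  [[85,0.0025,0,0.0438,0],[85,0.0025,0,0.0775,0],[85,0.0025,0,0.0913,0],[85,0.0025,0,0.0913,0],[50,0.0025,0,0.0913,0]],
], squeeze=45)

```text
time: 4.4
tool_pos: [0.423, -0.203, 0.0412]
tool_rot: [0.705, 0.71, 0.0, 0.001]
contact_force: [0.3, 0.0, 0.2]
width: 0.85
finger_force: 0.0
```

>>> jog_arm([
  [[45,0,0,0,0],[45,0,0,0,0],[45,0,0,0,0],[45,0,0,0,0],[45,0,0,0,0]],
])

```text
time: 4.9
tool_pos: [0.423, -0.2034, 0.0419]
tool_rot: [0.705, 0.709, 0.0, 0.001]
contact_force: [-0.4, 0.6, 6.6]
width: 0.648
finger_force: 47.3
```

Converted, -75 mm is -0.0938, 70 mm is 0.0875.

>>> jog_arm([
  [[45,0,0,-0.025,0],[45,0,0,-0.0625,0],[45,0,0,-0.0938,0],[45,0.025,0.0438,-0.0938,0],[45,0.0475,0.0875,-0.0938,0]],
])

```text
time: 5.4
tool_pos: [0.4926, -0.1648, 0.1175]
tool_rot: [0.706, 0.709, 0.001, 0.002]
contact_force: [-0.0, -1.6, -2.0]
width: 0.645
finger_force: 48.6
```

Converted, 156 mm is 0.195, 145 mm is 0.1813.

>>> jog_arm([
  [[45,0.025,0.045,0,0],[45,0.05,0.0913,0,0],[45,0.075,0.1375,0,0],[45,0.1,0.1813,0,0],[45,0.1075,0.195,0,0]],
])

```text
time: 5.9
tool_pos: [0.6516, -0.0753, 0.1162]
tool_rot: [0.704, 0.71, 0.002, 0.002]
contact_force: [-0.4, -0.0, -2.2]
width: 0.643
finger_force: 48.7
```

```bash
python3 - <<'E'
from h import *
c=env.camera("wrist"); s=env.observe(); print(s["tool_pos"],s["tool_rot"],s["width"],s["finger_force"]); cv2.imwrite("pics/w3.png",c["img"])
print(proj(c,[.649,-.079,.028]))
E
```

```text
[ 0.65157751 -0.07522923  0.11591113] [0.70395648 0.71023914 0.00181727 0.00152797] 0.6498077896250338 48.66985112428665
[316.6266452  223.05741702]
```

View pics/w3.png

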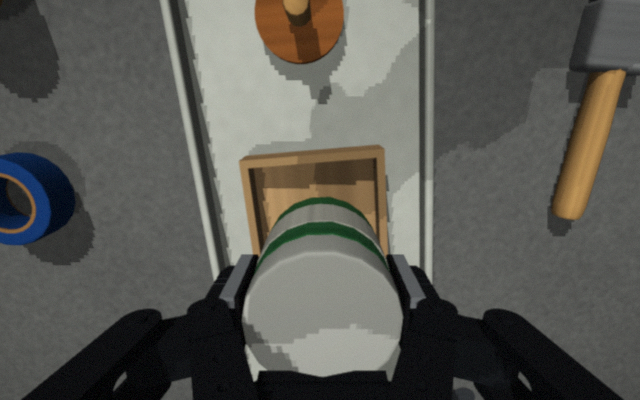

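The jar is held upright over the pocket, whose far wall is at row 150. I'll shift it slightly and lower gently.

Converted, 58 mm is 0.0725, 54 mm is 0.0675.

>>> jog_arm([
  [[45,-0.005,-0.0025,0.0125,0],[45,-0.005,-0.0025,0.0375,0],[45,-0.005,-0.0025,0.0563,0],[45,-0.005,-0.0025,0.0675,0],[45,-0.005,-0.0025,0.0725,0]],
])

```text
time: 6.45
tool_pos: [0.6427, -0.0824, 0.0559]
tool_rot: [0.705, 0.709, -0.001, -0.001]
contact_force: [-0.3, -0.7, -2.4]
width: 0.647
finger_force: 48.7
```

Converted, 5 mm is 0.0063, 4 mm is 0.005.

>>> jog_arm([
  [[45,0,0,0.0013,0],[45,0,0,0.0025,0],[45,0,0,0.0038,0],[45,0,0,0.005,0],[45,0,0,0.0063,0]],
])

```text
time: 6.95
tool_pos: [0.6457, -0.0814, 0.053]
tool_rot: [0.705, 0.709, 0.0, 0.0]
contact_force: [-1.9, 1.0, 7.6]
width: 0.643
finger_force: 49.6
```

Converted, -10 mm is -0.0125.

>>> jog_arm([
  [[60,0,0,0,0],[75,0,0,0,0],[80,0,0,0,0],[80,0,0,0,0],[80,0,0,-0.0125,0]],
])

```text
time: 7.45
tool_pos: [0.6441, -0.0813, 0.0613]
tool_rot: [0.705, 0.709, -0.001, -0.001]
contact_force: [0.3, 0.2, -0.5]
width: 0.936
finger_force: 0.0
```

Converted, -95 mm is -0.1188, -70 mm is -0.0875.

>>> jog_arm([
  [[80,0,0,-0.0313,0],[80,0,0,-0.075,0],[85,0,0,-0.1188,0],[85,0,-0.0375,-0.1188,0],[85,0,-0.0875,-0.1188,0]],
])

```text
time: 7.95
tool_pos: [0.578, -0.0825, 0.1599]
tool_rot: [0.705, 0.71, 0.002, 0.003]
contact_force: [-1.3, -1.0, -0.8]
width: 0.995
finger_force: 0.0
```

```bash
python3 - <<'E'
from h import *
s=env.observe(); print(s["tool_pos"],s["tool_rot"],s["width"])
c=env.camera("wrist"); cv2.imwrite("pics/w4.png",c["img"])
E
```

```text
[ 0.57798718 -0.08246181  0.15994359] [0.70460832 0.70958749 0.00193811 0.00299378] 0.9945570486060131
```

View pics/w4.png

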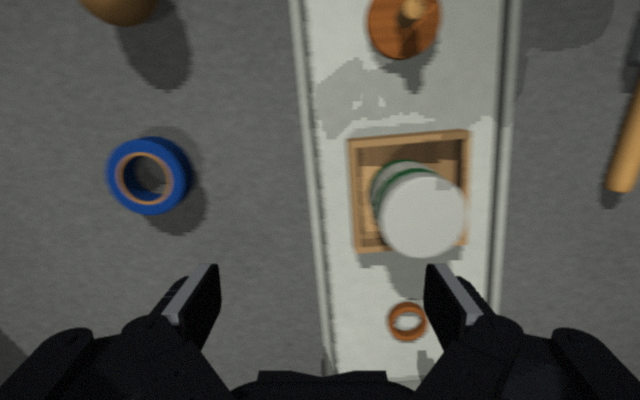

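The jar stands in the pocket, with its lid at (420,215). Now the tape.

Converted, -130 mm is -0.1625, -115 mm is -0.1438.

>>> jog_arm([
  [[85,0.0063,-0.05,0,0],[85,0.0125,-0.1,0.0125,0],[85,0.02,-0.1438,0.0438,0],[85,0.02,-0.1625,0.075,0],[85,0.02,-0.1625,0.0938,0]],
])

```text
time: 8.5
tool_pos: [0.4407, -0.0659, 0.0816]
tool_rot: [0.705, 0.709, -0.001, -0.002]
contact_force: [0.2, -0.0, 0.4]
width: 0.991
finger_force: 0.0
```

```bash
python3 - <<'E'
from h import *
c=env.camera("wrist"); s=env.observe(); print(s["tool_pos"])
x=np.array([.446,-.068,0]); print(bbox(c,SH["full_tape"]+x))
for r in env.regions_of("full_tape",c)[:2]:
  b=mb(r);print(r["conf"],b); 
  f=lambda p:bbox(c,SH["full_tape"]+[p[0],p[1],0])-b
  print(least_squares(f,x[:2],x_scale=.01).x)
E
```

```text
[ 0.44173217 -0.06609086  0.08027875]
[277.794327   384.12736858 177.96399251 286.88766721]
0.59 [279. 384. 179. 286.]
[ 0.44630459 -0.06808562]
```

Converted, 60 mm is 0.075, 50 mm is 0.0625.

>>> jog_arm([
  [[85,0,0,0.0375,0],[85,0,0,0.0625,0],[85,0,0,0.075,0],[70,0,0,0.075,0],[50,0,0,0.075,0]],
], squeeze=35)

```text
time: 9.1
tool_pos: [0.4462, -0.067, 0.0231]
tool_rot: [0.705, 0.709, 0.0, 0.0]
contact_force: [-4.6, 1.8, 21.0]
width: 0.695
finger_force: 33.2
```

>>> jog_arm([
  [[50,0,0,0,0],[50,0,0,0,0],[50,0,0,0,0],[50,0,0,0,0],[50,0,0,0,0]],
])

```text
time: 9.6
tool_pos: [0.4462, -0.067, 0.0234]
tool_rot: [0.705, 0.709, 0.001, 0.001]
contact_force: [-0.6, -0.3, 6.9]
width: 0.688
finger_force: 38.2
```

Converted, 90 mm is 0.1125, -75 mm is -0.0938.

>>> jog_arm([
  [[50,0,0,-0.0313,0],[50,0,0,-0.075,0],[50,0.0188,0.025,-0.0938,0],[50,0.0438,0.0688,-0.0938,0],[50,0.0688,0.1125,-0.0938,0]],
])

```text
time: 10.1
tool_pos: [0.5361, -0.0108, 0.0989]
tool_rot: [0.705, 0.709, 0.001, 0.001]
contact_force: [-0.0, -0.3, -1.1]
width: 0.689
finger_force: 38.4
```

Converted, 102 mm is 0.1275, 95 mm is 0.1188.

>>> jog_arm([
  [[50,0.025,0.0438,0,0],[50,0.05,0.0875,0,0],[50,0.0688,0.1188,0,0],[50,0.0725,0.1275,0,0],[50,0.0725,0.1275,0,0]],
])

```text
time: 10.6
tool_pos: [0.637, 0.048, 0.0971]
tool_rot: [0.704, 0.71, -0.0, 0.0]
contact_force: [-0.5, -0.2, -0.5]
width: 0.686
finger_force: 38.3
```

```bash
python3 - <<'E'
from h import *
c=env.camera("wrist"); s=env.observe(); print(s["tool_pos"],s["tool_rot"],s["width"],s["finger_force"]); cv2.imwrite("pics/w5.png",c["img"])
print(proj(c,[.638,.0455,.046]),proj(c,[.638,.0455,.016]))
E
```

```text
[0.63546413 0.0473438  0.09694766] [ 7.04572082e-01  7.09631820e-01 -7.88778128e-04 -4.89399918e-04] 0.6924814167786884 38.33564378321171
[322.81606619 243.88674856] [322.73614042 224.9359927 ]
```

View pics/w5.png

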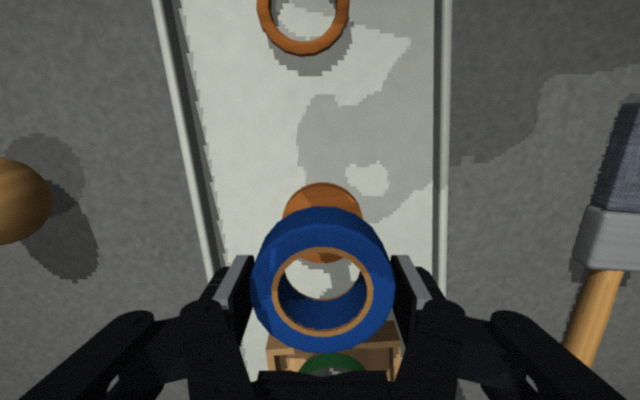

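The tape is level and lines up with the spindle foot at (322,222). Lower it.

Converted, 56 mm is 0.07, 54 mm is 0.0675.

>>> jog_arm([
  [[50,-0.0025,0.0013,0.0188,0],[50,-0.0025,0.0013,0.0438,0],[50,-0.0025,0.0013,0.06,0],[50,-0.0025,0.0013,0.0675,0],[50,-0.0025,0.0013,0.07,0]],
])

```text
time: 11.15
tool_pos: [0.6362, 0.045, 0.0401]
tool_rot: [0.705, 0.709, -0.001, -0.001]
contact_force: [-0.1, -0.2, -0.2]
width: 0.687
finger_force: 38.3
```

Converted, 2 mm is 0.0025, 1 mm is 0.0013.

>>> jog_arm([
  [[50,0,0,0.0013,0],[50,0,0,0.0025,0],[50,0,0,0.0025,0],[65,0,0,0.0025,0],[76,0,0,0.0025,0]],
])

```text
time: 11.65
tool_pos: [0.6379, 0.0455, 0.0398]
tool_rot: [0.705, 0.709, 0.0, 0.0]
contact_force: [-0.0, 0.3, 0.2]
width: 0.885
finger_force: 0.0
```

Converted, -80 mm is -0.1, -50 mm is -0.0625.

>>> jog_arm([
  [[76,0,0,0,0],[76,0,0,-0.0188,0],[80,0,0,-0.0625,0],[85,0,-0.0438,-0.1,0],[85,0,-0.1,-0.1,0]],
])

```text
time: 12.15
tool_pos: [0.5627, 0.0449, 0.1237]
tool_rot: [0.705, 0.709, 0.004, 0.004]
contact_force: [0.3, -0.2, -0.3]
width: 0.996
finger_force: 0.0
```

```bash
python3 - <<'E'
from h import *
c=env.camera("wrist"); s=env.observe(); print(s["tool_pos"]); cv2.imwrite("pics/w6.png",c["img"])
b=bbox(c,SH["full_tape"]+[.638,.0455,.016]); print(b)
for r in env.regions_of("full_tape",c)[:2]: print(r["conf"],mb(r))
for r in env.regions_of("big_ball",c)[:2]:
  b=mb(r); f=lambda p:bbox(c,SH["big_ball"]+[p[0],p[1],.026])-b
  q=least_squares(f,[.446,.062],x_scale=.01);print(r["conf"],b,q.x,q.fun)
E
```

```text
[0.54610226 0.04510062 0.119567  ]
[383.84541903 485.32457667 166.11633828 262.8354803 ]
0.36 [ 95. 185. 146. 226.]
0.9 [ 95. 185. 147. 226.] [0.44633758 0.062667  ] [ 0.12446781 -0.13774744 -0.41057351  0.43221911]
```

View pics/w6.png

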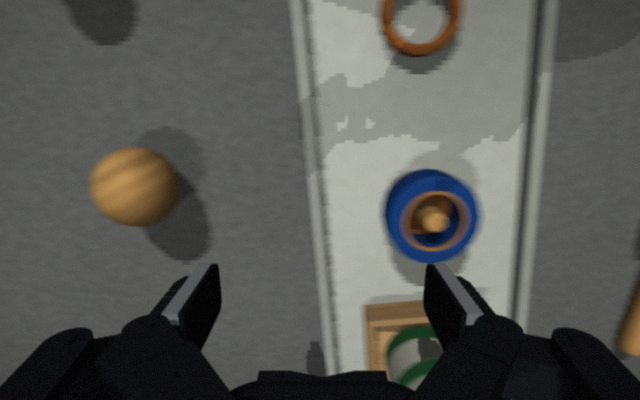

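The tape lies flat on the foot with the post through it at (432,218). The big ball measures (0.446, 0.0625), the same as before. Go for it.

Converted, -112 mm is -0.14, -90 mm is -0.1125.

>>> jog_arm([
  [[85,0.0088,-0.0563,0,0],[85,0.0175,-0.1125,0,0],[85,0.0213,-0.14,0.0125,0],[85,0.0213,-0.14,0.0313,0],[85,0.0213,-0.14,0.05,0]],
])

```text
time: 12.8
tool_pos: [0.4461, 0.0614, 0.0795]
tool_rot: [0.705, 0.71, 0.001, 0.001]
contact_force: [1.3, 0.5, 0.4]
width: 0.998
finger_force: 0.0
```

```bash
python3 - <<'E'
from h import *
c=env.camera("wrist"); s=env.observe(); print(s["tool_pos"],s["tool_rot"])
for r in env.regions_of("big_ball",c)[:2]:
  b=mb(r); f=lambda p:bbox(c,SH["big_ball"]+[p[0],p[1],.026])-b
  q=least_squares(f,[.446,.062],x_scale=.01);print(r["conf"],b,q.x,q.fun)
print(env.observe()["tool_pos"])
E
```

```text
[0.44515462 0.06132635 0.07748298] [ 7.04686707e-01  7.09518352e-01 -4.38156263e-04 -4.01671912e-04]
0.97 [274. 368. 189. 284.] [0.44614123 0.06277492] [-0.43042987  0.43117933 -0.14624927  0.19241539]
[0.44525729 0.06128325 0.07823879]
```

>>> jog_arm([
  [[85,0.0013,0,0.0313,0],[85,0.0013,0,0.06,0],[85,0.0013,0,0.0713,0],[85,0.0013,0,0.0713,0],[60,0.0013,0,0.0713,0]],
], squeeze=25)

```text
time: 13.4
tool_pos: [0.4462, 0.0622, 0.0227]
tool_rot: [0.705, 0.709, 0.0, 0.0]
contact_force: [-0.9, 0.8, 0.7]
width: 0.847
finger_force: 0.0
```

>>> jog_arm([
  [[45,0,0,0,0],[45,0,0,0,0],[45,0,0,0,0],[45,0,0,0,0],[45,0,0,0,0]],
])

```text
time: 13.9
tool_pos: [0.4465, 0.0623, 0.0233]
tool_rot: [0.705, 0.709, 0.001, 0.001]
contact_force: [0.1, 0.4, 6.6]
width: 0.593
finger_force: 25.5
```

Converted, 66 mm is 0.0825, -65 mm is -0.0813.

>>> jog_arm([
  [[45,0,0,-0.0188,0],[45,0,0,-0.05,0],[45,0,0,-0.075,0],[45,0.025,0.04,-0.0813,0],[45,0.05,0.0825,-0.0813,0]],
])

```text
time: 14.4
tool_pos: [0.5111, 0.1027, 0.0889]
tool_rot: [0.705, 0.709, 0.0, 0.0]
contact_force: [0.6, -0.7, -1.2]
width: 0.592
finger_force: 26.3
```

Converted, 114 mm is 0.1425, 112 mm is 0.14.

>>> jog_arm([
  [[45,0.025,0.0425,0,0],[45,0.05,0.085,0,0],[45,0.0725,0.1225,0,0],[45,0.0838,0.14,0,0],[45,0.0838,0.1425,0,0]],
])

```text
time: 14.9
tool_pos: [0.6266, 0.1718, 0.0871]
tool_rot: [0.704, 0.71, 0.001, 0.0]
contact_force: [0.1, 0.1, -0.3]
width: 0.593
finger_force: 26.3
```

```bash
python3 - <<'E'
from h import *
c=env.camera("wrist"); s=env.observe(); print(s["tool_pos"],s["tool_rot"],s["width"],s["finger_force"]); cv2.imwrite("pics/w7.png",c["img"])
print(bbox(c,SH["big_cup"]+[.626,.1695,.006]))
z=s["tool_pos"]; print(bbox(c,SH["big_ball"]+z+[0,0,.003]))
for l in("big_cup","big_ball"):
  for r in env.regions_of(l,c)[:2]: print(l,r["conf"],mb(r))
E
```

```text
[0.62502532 0.17073343 0.0868225 ] [ 7.04487505e-01  7.09716345e-01 -2.50945564e-04 -5.53001166e-05] 0.5929783569356094 26.30476802587509
[278.5449558  361.30621391 186.32239338 267.95010339]
[250.64370387 382.42783036 229.2116183  365.70399927]
big_cup 0.76 [280. 362. 187. 238.]
big_ball 0.61 [256. 388. 226. 363.]
```

View pics/w7.png

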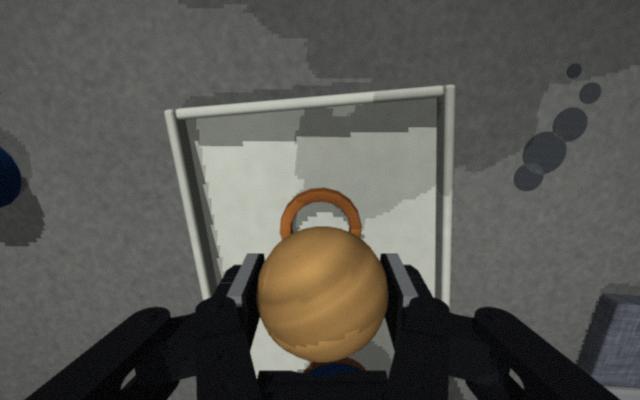

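The ball is held over the big cup; ring top at (320,190), errors under 2 mm. Lower it.

Converted, 53 mm is 0.0663, 51 mm is 0.0638.

>>> jog_arm([
  [[45,-0.0025,0,0.0188,0],[45,-0.0025,0,0.0438,0],[45,-0.0025,0,0.0575,0],[45,-0.0025,0,0.0638,0],[45,-0.0025,0,0.0663,0]],
])

```text
time: 15.55
tool_pos: [0.624, 0.168, 0.034]
tool_rot: [0.705, 0.709, -0.0, -0.0]
contact_force: [0.2, 0.2, -0.1]
width: 0.591
finger_force: 26.4
```

>>> jog_arm([
  [[45,0,0,0.0013,0],[45,0,0,0.0013,0],[45,0,0,0.0013,0],[54,0,0,0.0013,0],[62,0,0,0.0013,0]],
])

```text
time: 16.05
tool_pos: [0.625, 0.1685, 0.0337]
tool_rot: [0.705, 0.709, 0.0, 0.0]
contact_force: [0.6, 0.9, 0.0]
width: 0.725
finger_force: 0.0
```

Converted, -80 mm is -0.1, -60 mm is -0.075.

>>> jog_arm([
  [[72,0,0,0,0],[76,0,0,0,0],[76,0,0,-0.0313,0],[76,0,0,-0.075,0],[76,0,0,-0.1,0]],
])

```text
time: 16.55
tool_pos: [0.6257, 0.1686, 0.1155]
tool_rot: [0.705, 0.709, 0.001, 0.001]
contact_force: [0.8, -0.6, -0.3]
width: 0.887
finger_force: 0.0
```

```bash
python3 - <<'E'
from h import *
c=env.camera("wrist"); s=env.observe(); print(s["tool_pos"],s["tool_rot"]); cv2.imwrite("pics/w8.png",c["img"])
print(bbox(c,SH["big_ball"]+[.6265,.1695,.035]))
for l in("big_cup","big_ball"):
  for r in env.regions_of(l,c)[:2]: print(l,r["conf"],mb(r))
E
```

```text
[0.62753207 0.16902608 0.11869504] [0.70476171 0.70943299 0.00330245 0.00220205]
[280.51370792 363.92908241 178.86976858 262.31805532]
big_cup 0.75 [291. 351. 172. 192.]
big_ball 0.95 [281. 365. 179. 262.]
```

View pics/w8.png

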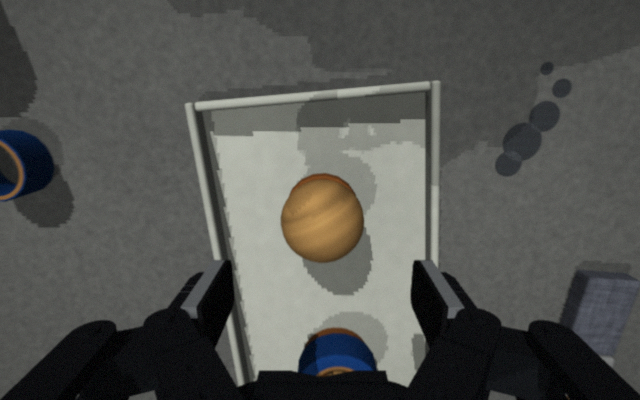

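The big ball sits in its cup at (322,220), exactly where predicted. Now the small wooden ball.

Converted, -200 mm is -0.25, -160 mm is -0.2.

>>> jog_arm([
  [[76,-0.0375,-0.0188,-0.0375,0],[76,-0.09,-0.045,-0.05,0],[70,-0.145,-0.0725,-0.05,0],[66,-0.2,-0.1,-0.05,0],[66,-0.25,-0.125,-0.05,0]],
])

```text
time: 17.2
tool_pos: [0.5236, -0.0337, 0.1518]
tool_rot: [0.705, 0.71, -0.001, -0.001]
contact_force: [0.2, -0.7, 0.8]
width: 0.773
finger_force: 0.0
```

Converted, -220 mm is -0.275, -176 mm is -0.22.

>>> jog_arm([
  [[66,-0.055,-0.0275,0,0],[66,-0.11,-0.055,0,0],[66,-0.165,-0.0825,0,0],[66,-0.22,-0.11,0,0],[66,-0.275,-0.1375,0,0]],
])

```text
time: 17.7
tool_pos: [0.4154, -0.2539, 0.1519]
tool_rot: [0.705, 0.709, -0.0, -0.001]
contact_force: [0.4, -0.8, 0.3]
width: 0.773
finger_force: 0.0
```

Converted, -85 mm is -0.1063, -75 mm is -0.0938.

>>> jog_arm([
  [[66,-0.055,-0.025,0,0],[66,-0.0938,-0.0438,0.0125,0],[66,-0.1063,-0.05,0.0438,0],[66,-0.1063,-0.05,0.075,0],[66,-0.1063,-0.05,0.075,0]],
])

```text
time: 18.2
tool_pos: [0.3748, -0.3361, 0.0893]
tool_rot: [0.705, 0.709, 0.0, -0.005]
contact_force: [-0.2, 0.2, 0.2]
width: 0.773
finger_force: 0.0
```

```bash
python3 - <<'E'
from h import *
c=env.camera("wrist"); s=env.observe(); print(s["tool_pos"],s["tool_rot"],s["width"]); cv2.imwrite("pics/w9.png",c["img"])
print(bbox(c,SH["small_ball"]+[.379,-.338,.02]))
for r in env.regions_of("small_ball",c)[:4]:
  b=mb(r); f=lambda p:bbox(c,SH["small_ball"]+[p[0],p[1],.02])-b
  q=least_squares(f,[.379,-.338],x_scale=.01);print(r["conf"],b,q.x,q.fun,c["img"][r["pixels"]].mean(0))
E
```

```text
[ 0.37595873 -0.3365637   0.09090894] [ 7.05081448e-01  7.09117876e-01  1.44982778e-04 -3.45959163e-03] 0.7755355121824588
[295.50212814 362.48335601 198.4333571  265.63284875]
0.95 [159. 225. 237. 302.] [ 0.29497107 -0.36339678] [-1.4024281   1.49002701 -0.33465687  0.43431007] [29.14066017 72.07539385 17.78394599]
0.8 [443. 512. 252. 317.] [ 0.47146323 -0.37194322] [-0.60733102  0.56206856 -0.40515506  0.44898693] [ 52.50168971 131.53978495  31.82519201]
0.59 [295. 362. 194. 262.] [ 0.37867973 -0.3354484 ] [-0.10715008  0.10733958  0.30227344 -0.31140316] [ 96.3511855  154.55202232 191.15313808]
```

View pics/w9.png

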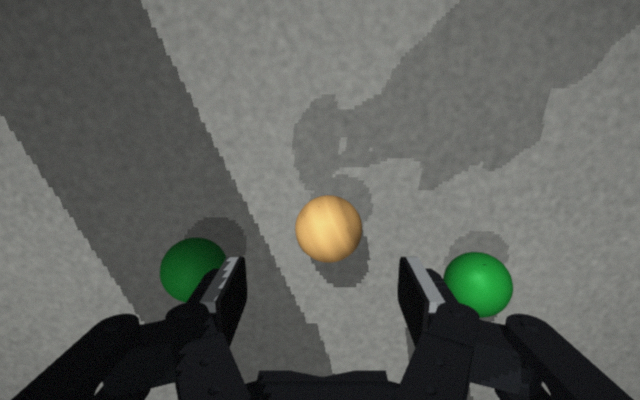

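The wooden ball is at (329,229), between the fingers. The green ones stay outside the finger paths, with about 16 mm to spare.

Converted, 73 mm is 0.0913, 68 mm is 0.085.

>>> jog_arm([
  [[66,0.0013,0.0013,0.0313,0],[66,0.0013,0.0013,0.0625,0],[66,0.0013,0.0013,0.085,0],[66,0.0013,0.0013,0.0913,0],[66,0.0013,0.0013,0.0913,0]],
])

```text
time: 18.8
tool_pos: [0.3794, -0.3369, 0.0205]
tool_rot: [0.704, 0.71, 0.0, -0.0]
contact_force: [0.8, -0.1, 0.1]
width: 0.769
finger_force: 0.0
```

>>> jog_arm([
  [[50,0,0,0,0],[35,0,0,0,0],[34,0,0,0,0],[34,0,0,0,0],[34,0,0,0,0]],
])

```text
time: 19.3
tool_pos: [0.3797, -0.3379, 0.0215]
tool_rot: [0.705, 0.709, 0.0, 0.001]
contact_force: [0.3, 0.8, 6.6]
width: 0.453
finger_force: 24.9
```

Converted, 84 mm is 0.105, -75 mm is -0.0938.

>>> jog_arm([
  [[34,0,0,-0.025,0],[34,0,0,-0.0688,0],[34,0.0063,0.0125,-0.0938,0],[34,0.0275,0.0575,-0.0938,0],[34,0.05,0.105,-0.0938,0]],
])

```text
time: 19.8
tool_pos: [0.4634, -0.2972, 0.0968]
tool_rot: [0.706, 0.708, 0.0, 0.001]
contact_force: [0.0, 0.3, -0.3]
width: 0.448
finger_force: 25.3
```

Converted, 197 mm is 0.2463, 166 mm is 0.2075.

>>> jog_arm([
  [[34,0.025,0.0525,0,0],[34,0.05,0.105,0,0],[34,0.075,0.1575,0,0],[34,0.0975,0.2075,0,0],[34,0.115,0.2463,0,0]],
])

```text
time: 20.3
tool_pos: [0.6615, -0.2018, 0.0954]
tool_rot: [0.704, 0.71, 0.0, 0.0]
contact_force: [-0.5, -0.8, -0.3]
width: 0.455
finger_force: 25.3
```

>>> jog_arm([
  [[34,0,0,0.0063,0],[34,0,0,0.0125,0],[34,0,0,0.015,0],[34,0,0,0.015,0],[34,0,0,0.015,0]],
])

```text
time: 20.8
tool_pos: [0.658, -0.2041, 0.0833]
tool_rot: [0.705, 0.709, -0.0, -0.0]
contact_force: [-0.5, -0.0, -0.8]
width: 0.447
finger_force: 25.3
```

```bash
python3 - <<'E'
from h import *
c=env.camera("wrist"); s=env.observe(); print(s["tool_pos"],s["tool_rot"],s["width"],s["finger_force"]); cv2.imwrite("pics/w10.png",c["img"])
print(bbox(c,SH["small_cup"]+[.661,-.2035,.006]))
z=s["tool_pos"]; print(bbox(c,SH["small_ball"]+z+[0,0,-.001]))
for l in("small_cup","small_ball"):
  for r in env.regions_of(l,c)[:2]: print(l,r["conf"],mb(r))
E
```

```text
[ 0.65835212 -0.20412447  0.08356617] [ 7.05231678e-01  7.08976921e-01 -5.72952266e-05 -4.52994617e-05] 0.44956462590812885 25.327386260032654
[295.11779536 357.6803658  193.61190631 256.81056076]
[272.320788   370.94460522 238.37728145 339.93102411]
small_cup 0.64 [294. 356. 194. 242.]
small_ball 0.96 [273. 371. 233. 333.]
```

View pics/w10.png

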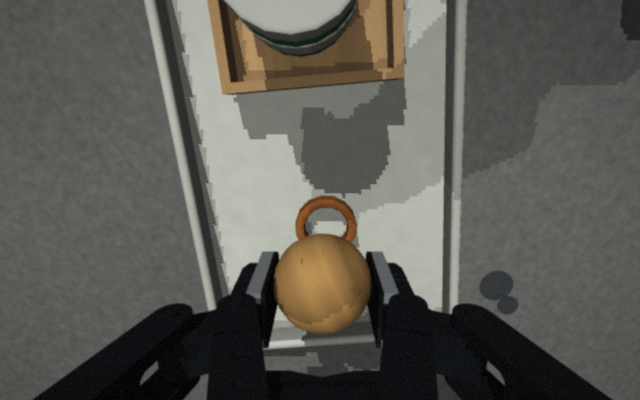

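The ball is over the small cup, ring at (326,222). Correct by 1–2 mm and lower.

Converted, 49 mm is 0.0613, 48 mm is 0.06.

>>> jog_arm([
  [[34,-0.0013,0.0025,0.0188,0],[34,-0.0013,0.0025,0.04,0],[34,-0.0013,0.0025,0.0538,0],[34,-0.0013,0.0025,0.06,0],[34,-0.0013,0.0025,0.0613,0]],
])

```text
time: 21.45
tool_pos: [0.6605, -0.2046, 0.0335]
tool_rot: [0.705, 0.709, -0.001, -0.001]
contact_force: [-2.1, -1.9, 0.3]
width: 0.449
finger_force: 25.4
```

Converted, 2 mm is 0.0025, 1 mm is 0.0013.

>>> jog_arm([
  [[34,0,0,0.0013,0],[34,0,0,0.0025,0],[34,0,0,0.0025,0],[42,0,0,0.0025,0],[50,0,0,0.0025,0]],
])

```text
time: 21.95
tool_pos: [0.6618, -0.2042, 0.0325]
tool_rot: [0.705, 0.709, 0.001, 0.001]
contact_force: [-0.5, 0.8, -0.7]
width: 0.587
finger_force: 0.0
```

>>> jog_arm([
  [[60,0,0,0,0],[66,0,0,0,0],[66,0,0,-0.0313,0],[66,0,0,-0.075,0],[66,0,0,-0.1063,0]],
])

```text
time: 22.45
tool_pos: [0.6618, -0.2044, 0.1189]
tool_rot: [0.705, 0.709, 0.0, 0.001]
contact_force: [-0.1, -0.1, 0.5]
width: 0.774
finger_force: 0.0
```

Converted, -150 mm is -0.1875, -130 mm is -0.1625.

>>> jog_arm([
  [[66,0,-0.0125,-0.0375,0],[66,0,-0.0625,-0.075,0],[66,0,-0.1188,-0.1,0],[66,0,-0.1625,-0.1,0],[66,0,-0.1875,-0.1,0]],
])

```text
time: 22.95
tool_pos: [0.5085, -0.2049, 0.1984]
tool_rot: [0.705, 0.709, -0.0, 0.0]
contact_force: [-0.2, -0.3, -0.2]
width: 0.773
finger_force: 0.0
```

```bash
python3 - <<'E'
from h import *
c=env.camera("wrist"); s=env.observe(); print(s["tool_pos"],s["time"])
for l,p in dict(small_ball=[.661,-.2035,.031]).items():
  print(l,bbox(c,SH[l]+p),[mb(r) for r in env.regions_of(l,c)])
c=env.camera("scene")
for l,p in dict(small_ball=[.661,-.2035,.031],big_ball=[.6265,.1695,.035],full_tape=[.638,.0455,.016],closed_jar=[.647,-.08,.011]).items():
  print(l,np.round(bbox(c,SH[l]+p)),[mb(r) for r in env.regions_of(l,c)])
a=c["img"][130:300,170:470]; cv2.imwrite("pics/sf.png",cv2.resize(a,(780,442),interpolation=3))
E
```

```text
[ 0.50548212 -0.20440092  0.19778124] 23.0
small_ball [472.50187202 524.3450727  164.15624794 210.45391098] [array([265., 304., 321., 363.]), array([472., 524., 164., 211.])]
small_ball [252. 270. 258. 276.] [array([189., 204., 161., 175.]), array([183., 199., 208., 223.]), array([253., 270., 259., 276.])]
big_ball [400. 421. 224. 245.] [array([400., 422., 224., 246.]), array([300., 324., 235., 269.])]
full_tape [350. 376. 233. 259.] [array([350., 374., 234., 259.])]
closed_jar [300. 325. 234. 270.] [array([300., 325., 235., 270.]), array([400., 422., 224., 245.])]
```

View pics/sf.png

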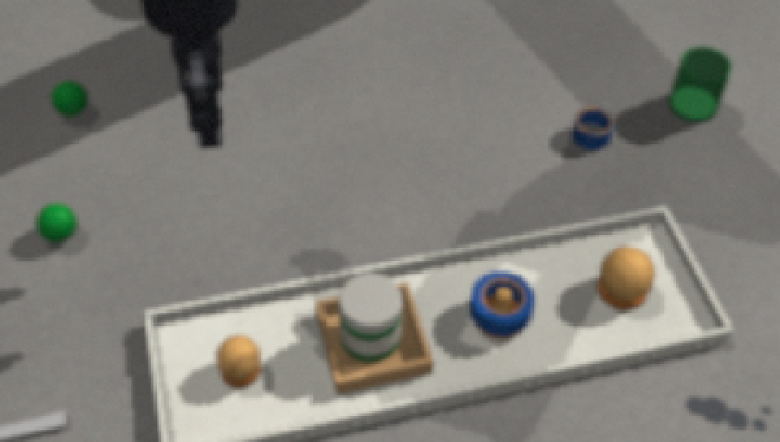

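All four are in place, within a pixel or two of the predicted positions: small ball (240,360), jar (370,318), tape (502,302), big ball (627,277). The look-alikes haven't moved. Handing in.

```bash
python3 -c "
from station import env
print(env.finish_job())"
```

```text
the job is handed in; nothing more can be done
None
```

The tray is packed and handed in: the closed jar stands in the pocket, the full tape lies flat over the post, both balls rest in their rings, and the look-alikes are untouched. It took about 23 s of the 96 s allowed; the hand-in returned no verdict.

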